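Turn the amber filter into the inspection lamp and start it

ROBOT

A 6-joint arm with a two-finger parallel gripper is mounted at the origin on the work surface. World frame = base frame: x ahead of the robot, y to its left, z up, the work surface at z = 0. Lengths are in m, angles in degrees, forces in N, time in s.
With the tool pointing down it reaches from about 0.35 to 0.85 m from the base axis. Payload 8.1 kg.
Tool frame: the origin (TCP) lies at the very end of the fingers, on their centre line; the grasp point (between the pads) lies 19 mm behind it (bot.pinch_z is the distance from the TCP to the grasp point, in m); z points along the fingers, y is the line along which they close (so a half turn about z gives the same grasp; the last joint's range is limited). The gripper opens to 85 mm and grips with 20 to 120 N. Pads are 22 mm wide; open, the fingers measure 114 mm over their backs; the gripper's body (76 mm by 85 mm) begins 54 mm behind the grasp point. The pads swing forward as they close: fully open they stand 13 mm farther back than shut.
Start: joints at [67.93, 7.471, 85.268, -0, 87.261, -4.893], TCP at [0.177, 0.573, 0.231] pointing down, gripper open.
Joint ranges: [-169.43, 169.43], [-51.17, 129.36], [1.28, 143.12], [-76.62, 256.62], [0, 156.53], [-152.29, 152.29]. Speed limits (degrees/s): [136.94, 136.94, 159.86, 180, 180, 180].

INTERFACE

Orientations are given as [roll, pitch, yaw] about the fixed x, y, z axes, in that order (R = Rz(yaw) Ry(pitch) Rx(roll)).
In Python, from workcell import bot gives the robot as it stands.
- The arm moves only by the tool send_rows, never from a script. Its argument "plan" is one flat list of numbers, 7 for each row, row after row: the opening in per cent of the stroke, from 0 (shut) to 100 (fully open), then the shift along the tool's x, y, z in mm, then the turn, a rotation vector about the tool's x, y, z in degrees. A call has 1 to 10 rows; each row is the pose to reach, as a shift and turn from the pose commanded when the call began, along the tool's axes at that moment; what a row does not reach only later rows make up. A row lasts 1/10 s, in which the tool goes at most 50 mm and 8.59 degrees, less where a joint would pass 70% of its speed; a pose out of reach is approached as far as the arm can. A call with a gripper value outside its range is refused whole. The fingers move at their own pace and stop on an object; the grip force is fixed at half the most. Time passes only in rows, so rows that repeat a pose let the fingers close. It gives the time, the measured TCP pose, the force, the opening and the grip force at its end, in the units of the state.
- bot.get_obs(): the state, without advancing time (a new reading comes with each control period).
- bot.grab_frame(name): name is "scene" or "side" or "wrist"; returns a dict with "pixels" (420x560x3 uint8, blue, green, red), "depth" (420x560 float32, m along the optical axis (not along the pixel's ray), 0 where there is no reading), "intrinsics" (3x3 intrinsics, pixels), "k1" (the pictures are not rectified: a ray, as slopes to the right and down, at radius r is drawn at 1 + k1 r^2 times it, then the intrinsics apply), "origin" and "orientation" of the camera in the world. Camera axes: x right, y up, looking along -z (the intrinsics and any distortion apply to the point x, -y, -z); pixel columns grow to the right and rows downward; lengths in m; the calibration is good to about 2 mm. A picture is of the moment at which its call begins.
- bot.close_job(): hands the job in; it is judged then, once.
The state is a dict: "t": time; "qpos": joint angles; "joint_velocities": joint speeds; "tau": joint torques, N m; "ee_pos": TCP position; "eef_rot": TCP orientation; "ft_force": force on the tool from outside, world axes, zero at the start; "ft_torque": the same for the moment, N m; "width": opening from 0.0 (shut) to 1.0 (fully open); "gripper_force": force on a finger pad.
Only numpy, scipy, OpenCV 4.12 (cv2) and the standard library are available. Lean on these libraries where they do the work, as an engineer would, in place of code of your own. Each camera call takes 0.05 s, during which the arm holds its last target. There are 200 camera calls.

TASK

The coated panel under the inspection lamp may be lit only through the amber filter. Push the lamp's filter turret round by its tabs, without gripping a tab or touching the filter glasses, until the amber filter has clicked into place under the lamp head; only then press the red start button on the lamp's control unit fully down and let it come up again. Do not touch the panel, do not knock the lamp head, do not lift or shove the lamp or its control unit, and leave everything else on the bench where it stands.

Things in the scene. Friction and masses are not known exactly. Their poses are not given: they have to be found in the camera images.
- turret_axis (a point): point on the vertical axis of the lamp's filter turret, 120 mm above the table. Turret: flat dark wheel, diameter 160 mm, rim 110 to 119 mm above the table, with six round filters 60 degrees apart, centres 54 mm from the axis; counter-clockwise from above: amber, clear, blue, white frosted, green, black. Over the axis a hub housing (diameter 56 mm) rises from 121 mm to the bracket at 150 mm
- light_axis (a point): point on the lamp's vertical light axis, 120 mm above the table, 54 mm from the turret axis. The line from the turret axis through it leads to the pillar (diameter 30 mm, 152 mm from the turret axis, clamp top 173 mm high), under a white bracket 36 mm wide, 150 to 166 mm high. The opposite half of the turret is free from above. 
- amber_filter (a point): centre of the amber (orange-yellow) filter, at the top of its glass, turning with the turret. The filter is in place when this point stands on the light axis (light_axis)
- amber_tab (a point): middle of the top edge of the amber tab, 92 mm from the turret axis, 142 mm above the table. Outside each filter such an upright thumb tab of the filter's colour stands on the rim: a plate 8 mm thick, 76 to 108 mm from the axis, 110 to 142 mm above the table, its flat faces looking around the circle
- turret (a joint): angle of the turret, rad, counter-clockwise from above; 0 or any whole turn has the amber filter in place; not wrapped, no end stops, turns both ways. It clicks at every multiple of 1.047: a leaf spring on a six-sided cam draws it to the nearest click from up to 30 degrees either side, so it rests only at clicks; about 2 N at a tab pushes it over to the next
- filters: the six filter glasses of the turret, diameter 37 mm, tops 120 mm above the table; origin on the turret axis at table height, x axis towards the amber filter. Fingers must stay off the glass
- tabs_ccw: the counter-clockwise-facing halves of the six tabs, each 4 mm thick (push these to turn the turret clockwise seen from above); origin on the turret axis at table height, x axis towards the amber tab
- tabs_cw: the clockwise-facing halves of the six tabs, each 4 mm thick (push these to turn the turret counter-clockwise seen from above); origin as for tabs_ccw
- lamp_head: the lamp head: black finned cylinder, diameter 66 mm, 166 to 222 mm above the table, standing on the bracket over the light axis, with a snout of 32 mm diameter below it down to 126 mm; origin on the light axis at table height
- lamp: the inspection lamp as a whole, 4.5 kg, standing loose on its white base plate (270 x 180 mm, 18 mm high) and steady against the pushes needed; origin on the turret axis at table height, x axis towards the light axis and pillar. The plate reaches 80 mm in front of the turret axis and 190 mm behind it
- control: the lamp's control unit: grey box 95 x 115 x 50 mm with a dark display on its front, about 0.85 kg, loose on rubber feet, to the left or to the right of the lamp; origin at the centre of its underside, front at its -x side
- start_top (a point): centre of the top of the red start button on the control unit, 72 mm above the table when not pressed; cap diameter 28 mm in a black collar of 44 mm, 62 mm high. It moves straight down
- start (a joint): travel of the start button, m: 0 released, 0.006 fully down; springs back by itself; about 1.5 N to start it, 5 N fully down
- panel: the coated panel on the lamp's stage: an irregular slab of brown wood about 110 x 100 x 10 mm with a clear resin pool on it, lying loose on the round white stage (diameter 90 mm, top 40 mm above the table) under the lamp head; origin at the centre of its underside. Not to be touched
- cup: bystander: empty clear plastic measuring cup, rim diameter 80 mm, 95 mm high, on the side of the lamp where the control unit is not; origin at the centre of its underside
- resin_bottle: bystander: clear bottle with black cap, diameter 68 mm, 190 mm high; origin at the centre of its underside
- hardener_bottle: bystander: white bottle with white cap and blue label, diameter 56 mm, 160 mm high; origin at the centre of its underside
- pigment_jar: bystander: small glass jar with white cap and teal label, diameter 44 mm, 45 mm high, in front of the lamp; origin at the centre of its underside
- pigment_tub: bystander: small white tub with a blue foot, diameter 52 mm, 52 mm high, in front of the lamp; origin at the centre of its underside
- stick_pot: bystander: grey square pot 70 x 70 x 85 mm holding four wooden stir sticks up to about 160 mm high; origin at the centre of its underside

How it is judged:
By the outcome, as a careful person would: the job done as asked, in the order asked, and still so for the second after the job is handed in, with the robot touching nothing.
It also fails if it takes over 64 s, if anything falls off the work surface, if the arm or the gripper's body presses on something with over 40 N, if the wrist force passes 120 N, or if a joint passes its speed limit or range.

## Working session

There is one attempt and no reset: what is moved stays moved. The work goes in short steps, Python scripts to look and compute and a tool call to move; the robot and the scene stay as the last step left them, time stands still between calls to the robot, and variables do not carry over. Pictures are saved under pics/ and viewed, at most 10 in all, crops included, and the job is handed in when it is done.

Besides the shell and the picture viewer there is one more tool, called after ">>>" as name(argument=value, ...) on one line, values as JSON. send_rows: Moves the arm, as the interface text tells. Its arguments: {"type":"object","properties":{"plan":{"type":"array","items":{"type":"number"}}},"required":["plan"]}

```bash
mkdir -p pics
cat > h.py <<'E'
import numpy as np, cv2
from workcell import bot
def cam(n):
    f=bot.grab_frame(n); return f
def pose(f):
    from scipy.spatial.transform import Rotation as R
    o=np.array(f["orientation"],float)
    M=o if o.shape==(3,3) else R.from_euler('xyz',o,degrees=True).as_matrix()
    return np.array(f["origin"]),M
def slopes(f,uv):
    K=np.array(f["intrinsics"]);k=f["k1"]
    uv=np.atleast_2d(uv).astype(float)
    return cv2.undistortPoints(uv[:,None],K,np.array([k,0,0,0.]))[:,0]
def plane(f,uv,z):
    o,M=pose(f);s=slopes(f,uv)
    d=np.c_[s[:,0],-s[:,1],-np.ones(len(s))]@M.T
    return o+d*((z-o[2])/d[:,2])[:,None]
def pts(f):
    h,w=f["depth"].shape
    v,u=np.mgrid[:h,:w]; s=slopes(f,np.c_[u.ravel(),v.ravel()])
    D=f["depth"].ravel();o,M=pose(f)
    P=(np.c_[s[:,0],-s[:,1],-np.ones(len(s))]*D[:,None])@M.T+o
    P[D==0]=np.nan
    return P.reshape(h,w,3)
E
python3 - <<'E'
from h import *
for n in("scene","side"):
    f=cam(n);cv2.imwrite(f"pics/{n}0.png",f["pixels"]);print(n,f["origin"],f["orientation"],f["intrinsics"],f["k1"])
    np.savez(f"pics/{n}0.npz",**f)
print(bot.get_obs())
E
```

```text
scene [ 1.06925975 -0.32287202  1.04149546] [34.61780987  0.63105975 54.13141065] [[471.47877253   0.         292.82948289]
 [  0.         471.47877253 215.98411033]
 [  0.           0.           1.        ]] -0.036815492544067324
side [0.43890751 0.77370987 0.98435215] [  39.12989272   -0.97060175 -172.41428719] [[400.72482364   0.         277.86243763]
 [  0.         400.72482364 217.57641471]
 [  0.           0.           1.        ]] 0.017177192284957475
{'t': 0.1, 'qpos': array([ 6.79296991e+01,  7.51210121e+00,  8.53238455e+01, -1.98553542e-03,
        8.72618220e+01, -4.89353042e+00]), 'joint_velocities': array([ 0.0145093 , -0.07636352, -0.11078745,  0.01790836,  0.03656681,
        0.03192524]), 'tau': array([ 2.03192001e-03, -5.70956540e+01, -5.01939332e+01, -8.37437938e-05,
        8.32782331e-03, -2.68532929e-06]), 'ee_pos': array([0.17699777, 0.57277134, 0.23032785]), 'eef_rot': array([-1.79902419e+02, -6.36422090e-03,  1.62823321e+02]), 'ft_force': array([ 0.71488976,  0.08061556, -0.15587085]), 'ft_torque': array([-0.01974965,  0.00268904, -0.02563716]), 'gripper_force': 0.0, 'width': 0.9988801295292767}
```

View pics/scene0.png

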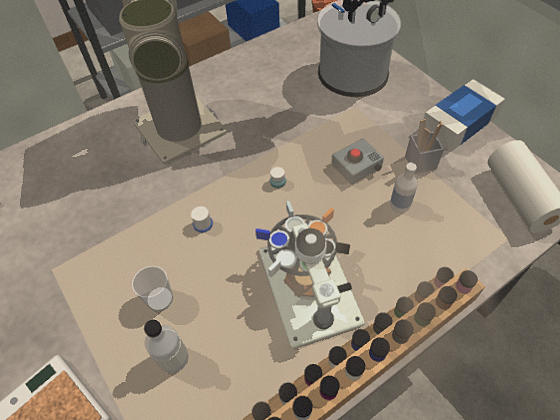

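View pics/side0.png

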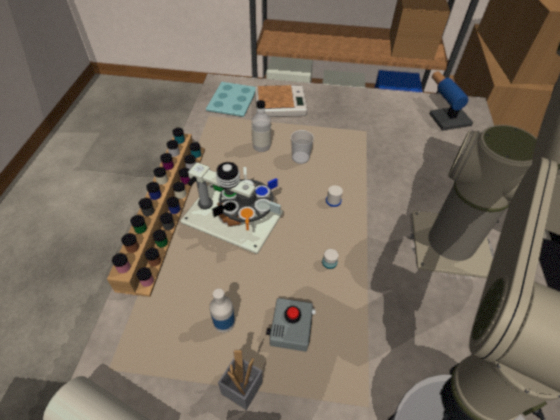

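The scene view shows the lamp with turret at about (302,240), its pillar at (323,310) and the red button at (355,155). In the side view the turret is at about (248,200), the amber filter at about (247,213) and the button at (292,313). I'll zoom in on the lamp and measure colours.

Run:
```python
from h import *
F={n:dict(np.load(f"pics/{n}0.npz")) for n in("scene","side")}
a=cv2.resize(F["scene"]["pixels"][190:350,230:390],(480,480),interpolation=cv2.INTER_CUBIC)
b=cv2.resize(F["side"]["pixels"][150:260,180:290],(480,480),interpolation=cv2.INTER_CUBIC)
cv2.imwrite("pics/z.png",cv2.resize(np.hstack([a,b]),(800,400)))
for n,f in F.items():
    hsv=cv2.cvtColor(f["pixels"],cv2.COLOR_BGR2HSV);P=pts(f)
    box=(slice(190,350),slice(230,390)) if n=="scene" else (slice(150,260),slice(180,290))
    for c,lo,hi,z in(("orange",(5,130,90),(20,255,255),.142),("blue",(110,130,60),(130,255,255),.142),("green",(45,70,30),(90,255,255),.142),("red",(0,180,100),(4,255,255),.072)):
        m=cv2.inRange(hsv,lo,hi)
        if c!="red":
            k=np.zeros_like(m);k[box]=1;m*=k
        N,L,S,C=cv2.connectedComponentsWithStats(m)
        for i in range(1,N):
            if S[i,4]>12: print(n,c,S[i],C[i].round(1),"depthmed",np.nanmedian(P[L==i],0).round(3),"plane142/72",plane(f,C[i],z)[0].round(3),"120",plane(f,C[i],.12)[0].round(3))
```

```text
scene orange [323 208  10   9  29] [328.  212.2] depthmed [0.6   0.106 0.142] plane142/72 [0.6   0.105 0.142] 120 [0.589 0.116 0.12 ]
scene orange [310 222  15  11  94] [317.9 226.1] depthmed [0.606 0.072 0.121] plane142/72 [0.617 0.063 0.142] 120 [0.606 0.072 0.12 ]
scene blue [256 229  14   7  43] [262.7 231.2] depthmed [ 0.553 -0.047  0.142] plane142/72 [ 0.554 -0.047  0.142] 120 [ 0.541 -0.04   0.12 ]
scene blue [272 233  15  12 149] [279.  238.5] depthmed [ 0.58  -0.021  0.121] plane142/72 [ 0.592 -0.028  0.142] 120 [ 0.58  -0.021  0.12 ]
side orange [241 208  12  22 130] [246.5 215.4] depthmed [0.601 0.075 0.121] plane142/72 [0.6   0.097 0.142] 120 [0.605 0.079 0.12 ]
side orange [223 217  17   8  72] [229.9 220.9] depthmed [0.664 0.052 0.05 ] plane142/72 [0.641 0.122 0.142] 120 [0.647 0.105 0.12 ]
side blue [268 179   9  10  66] [272.2 183.5] depthmed [ 0.55  -0.043  0.132] plane142/72 [ 0.548 -0.032  0.142] 120 [ 0.551 -0.053  0.12 ]
side blue [256 187  11   8  70] [261.2 190.7] depthmed [ 0.579 -0.018  0.12 ] plane142/72 [0.576 0.001 0.142] 120 [ 0.579 -0.019  0.12 ]
side green [213 185  11   6  40] [217.6 187.8] depthmed [ 0.707 -0.007  0.124] plane142/72 [0.701 0.008 0.142] 120 [ 0.708 -0.012  0.12 ]
side green [224 193  12   4  33] [229.6 194.4] depthmed [0.666 0.012 0.122] plane142/72 [0.662 0.028 0.142] 120 [0.668 0.009 0.12 ]
side red [287 307  12  12 104] [292.5 312.4] depthmed [0.446 0.328 0.072] plane142/72 [0.446 0.329 0.072] 120 [0.446 0.352 0.12 ]
```

View pics/z.png

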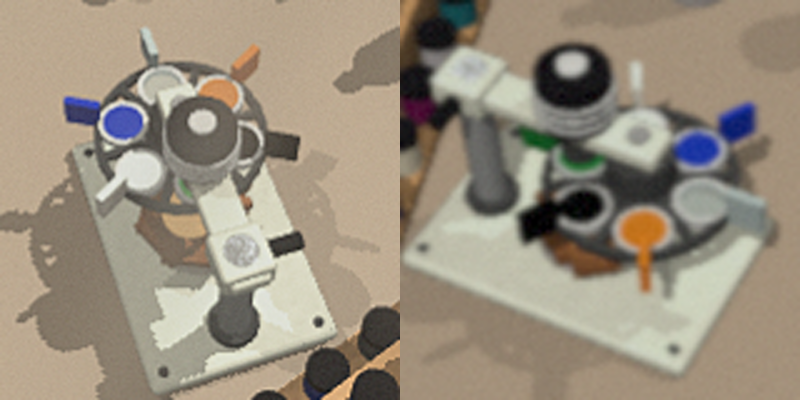

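The close-up shows green under the head. Amber is two clicks counter-clockwise of the light axis, and the blue tab is on the free side at front-right. So the turret has to go 120° clockwise, and I can push the blue tab's counter-clockwise face in one stroke. Next I'll refine the axis and button and compute the approach.

```bash
cat >> h.py <<'E'
from scipy.spatial.transform import Rotation as R
def rows(T,base=None):
    """T: list of (x,y,z,yaw) tool-down; prints tool-frame shift mm + turn deg from base (x,y,z,yaw)"""
    b=base
    if b is None:
        o=bot.get_obs(); b=(*o["ee_pos"],o["eef_rot"][2])
    Rb=R.from_euler('xyz',[180,0,b[3]],degrees=True)
    for t in T:
        s=Rb.inv().apply(np.array(t[:3])-b[:3])*1000
        q=(Rb.inv()*R.from_euler('xyz',[180,0,t[3]],degrees=True)).as_rotvec(degrees=True)
        print(s.round().astype(int).tolist(),q.round(1).tolist())
E
python3 - <<'E'
from h import *
from scipy.optimize import least_squares
F={n:dict(np.load(f"pics/{n}0.npz")) for n in("scene","side")}
f=F["scene"];hsv=cv2.cvtColor(f["pixels"],cv2.COLOR_BGR2HSV)
m=cv2.inRange(hsv,(0,120,80),(10,255,255))|cv2.inRange(hsv,(170,120,80),(180,255,255));m[:140]=0;m[175:]=0;m[:,:335]=0;m[:,375:]=0
v,u=np.nonzero(m);print("red scene",len(u),u.mean(),v.mean(),plane(f,[u.mean(),v.mean()],.070))
P=np.array([[.600,.106],[.554,-.047],[.606,.072],[.580,-.020]])
g=lambda p:np.r_[[p[:2]+r*np.array([np.cos(p[2]+a),np.sin(p[2]+a)]) for r,a in((.092,0),(.092,2.0944),(.054,0),(.054,2.0944))]].ravel()-P.ravel()
s=least_squares(g,[.62,.017,1.8]);print(s.x,np.degrees(s.x[2]),s.fun.round(4))
# pillar/clamp & plate direction: high points
for n,f in F.items():
    Q=pts(f).reshape(-1,3);d=np.linalg.norm(Q[:,:2]-s.x[:2],axis=1)
    k=(d<.2)&(Q[:,2]>.218)&(Q[:,2]<.23);print("head top",Q[k].mean(0),k.sum())
    k=(d<.2)&(Q[:,2]>.168)&(Q[:,2]<.18)&(d>.11);print("clamp top",Q[k].mean(0),k.sum())
A=s.x
rows([(.26,.40,.27,163),(.42,-.03,.27,157),(A[0]+.094*np.cos(4.19),A[1]+.094*np.sin(4.19),.25,150)],base=(.177,.573,.231,162.82))
E
```

```text
red scene 55 355.1272727272727 152.1090909090909 [[0.44768918 0.32560948 0.07      ]]
[0.6200126  0.01743707 1.80794402] 103.5875620182644 [-0.0016  0.0009 -0.0006  0.001   0.0013 -0.0021  0.0009  0.0002]
head top [ 0.67141685 -0.00281     0.22076299] 173
clamp top [ 0.76355245 -0.03223905  0.17267447] 515
head top [0.67006872 0.00310386 0.22071545] 69
clamp top [ 0.76183677 -0.02574802  0.17236206] 191
[-130, -141, -39] [-0.0, 0.0, -0.2]
[-410, -504, -39] [0.0, -0.0, 5.8]
[-567, -492, -19] [0.0, -0.0, 12.8]
```

>>> send_rows(plan=[0, -32, -35, -20, 0, 0, 0, 0, -64, -70, -39, 0, 0, 0, 0, -97, -105, -39, 0, 0, 0, 0, -130, -141, -39, 0, 0, 0, 0, -158, -177, -39, 0, 0, 1, 0, -186, -214, -39, 0, 0, 2, 0, -214, -250, -39, 0, 0, 3, 0, -242, -286, -39, 0, 0, 4, 0, -270, -322, -39, 0, 0, 5, 0, -298, -359, -39, 0, 0, 5])

```text
t: 1.1
ee_pos: [0.3559, 0.1406, 0.2701]
eef_rot: [180.0, 0.0, 157.8]
ft_force: [0.9, 0.4, 0.6]
width: 0.0
gripper_force: 0.0
```

Run:
```python
from h import *
o=bot.get_obs();print(o["t"],o["ee_pos"],o["eef_rot"],o["qpos"],o["width"])
a=np.radians(240);rows([(.42,-.03,.27,155),(.62+.094*np.cos(a),.0174+.094*np.sin(a),.25,150)])
```

```text
1.1 [0.35589687 0.14055317 0.27010899] [1.79990112e+02 1.01522791e-02 1.57810605e+02] [ 1.38589057e+01 -2.87731126e+01  1.13112973e+02  2.03006361e-03
  9.56461123e+01 -5.39515001e+01] 0.0002489422649137513
[-124, -134, 0] [0.0, -0.0, 2.8]
[-278, -107, 20] [0.0, -0.0, 7.8]
```

>>> send_rows(plan=[0, -31, -33, 0, 0, 0, 1, 0, -62, -67, 0, 0, 0, 2, 0, -93, -100, 0, 0, 0, 3, 0, -124, -134, 0, 0, 0, 3, 0, -165, -128, 0, 0, 0, 4, 0, -205, -120, 10, 0, 0, 6, 0, -242, -113, 20, 0, 0, 8, 0, -278, -107, 20, 0, 0, 7.8, 0, -278, -107, 20, 0, 0, 7.8])

```text
t: 2.0
ee_pos: [0.5745, -0.0626, 0.2464]
eef_rot: [-179.9, -0.3, 150.0]
ft_force: [-0.1, 0.5, -0.2]
width: 0.002
gripper_force: 0.0
```

Run:
```python
from h import *
for n,b in(("scene",(190,350,230,390)),("side",(130,280,170,320))):
    f=cam(n);np.savez(f"pics/{n}1.npz",**f)
    if n=="side": w=cam("wrist")
    i=f["pixels"][b[0]:b[1],b[2]:b[3]]
    if n=="scene": A=cv2.resize(i,(400,400),interpolation=cv2.INTER_CUBIC)
    else: A=np.hstack([A,cv2.resize(i,(400,400),interpolation=cv2.INTER_CUBIC)])
cv2.imwrite("pics/z1.png",A)
o=bot.get_obs();print(o["t"],o["ee_pos"],o["eef_rot"],o["qpos"])
def T(th,z=.127,r=.094): a=np.radians(th);return (.62+r*np.cos(a),.0174+r*np.sin(a),z,th-90)
print("down");rows([T(240,.16),T(240)])
print("arc A from 240");rows([T(t) for t in np.arange(236,199,-4)],base=T(240))
```

```text
2.15 [ 0.57235415 -0.06164696  0.24969108] [-1.79971508e+02 -8.51496553e-02  1.50023547e+02] [-1.12503920e+01  3.38907161e+00  8.76955015e+01  3.53010215e-04
  8.90052163e+01 -7.12739663e+01]
down
[-2, -2, 90] [-0.0, -0.0, 0.0]
[-2, -2, 123] [-0.0, -0.0, 0.0]
arc A from 240
[7, 0, 0] [0.0, -0.0, 4.0]
[13, 1, 0] [0.0, -0.0, 8.0]
[20, 2, 0] [-0.0, -0.0, 12.0]
[26, 4, 0] [0.0, -0.0, 16.0]
[32, 6, 0] [0.0, -0.0, 20.0]
[38, 8, 0] [0.0, -0.0, 24.0]
[44, 11, 0] [-0.0, -0.0, 28.0]
[50, 14, 0] [0.0, -0.0, 32.0]
[55, 18, 0] [0.0, -0.0, 36.0]
[60, 22, 0] [0.0, -0.0, 40.0]
```

View pics/z1.png

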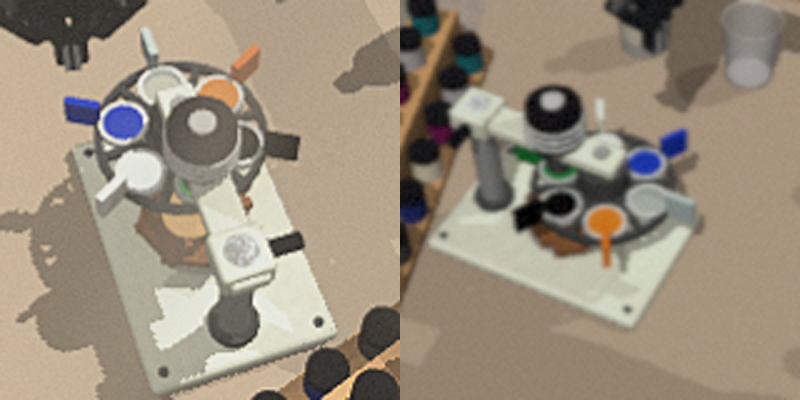

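The turret is undisturbed, and the fingertips show at scene pixel (259,215). I'll lower to 160 mm, still above the tabs, then check the fingertip against the tab.

>>> send_rows(plan=[0, 0, 0, 30, 0, 0, 0, 0, -1, -1, 60, 0, 0, 0, 0, -2, -2, 90, 0, 0, 0, 0, -2, -2, 90, 0, 0, 0, 0, -2, -2, 90, 0, 0, 0])

```text
t: 2.65
ee_pos: [0.573, -0.0642, 0.1614]
eef_rot: [180.0, 0.0, 150.0]
ft_force: [-0.1, 0.3, 0.6]
width: 0.002
gripper_force: 0.0
```

Run:
```python
from h import *
g=dict(np.load("pics/scene1.npz"));print("tip at z.25:",plane(g,[259,215],.25))
f=cam("scene");h=cam("side")
A=cv2.resize(f["pixels"][190:290,220:360],(560,400),interpolation=cv2.INTER_CUBIC)
cv2.imwrite("pics/z2.png",A)
o=bot.get_obs();print(o["t"],o["ee_pos"],o["eef_rot"],o["ft_force"])
```

```text
tip at z.25: [[ 0.57840686 -0.06411097  0.25      ]]
2.75 [ 0.57472666 -0.0645858   0.16327421] [179.92602278   0.21755026 150.03223415] [-1.13650645  0.19622199  0.5313958 ]
```

View pics/z2.png

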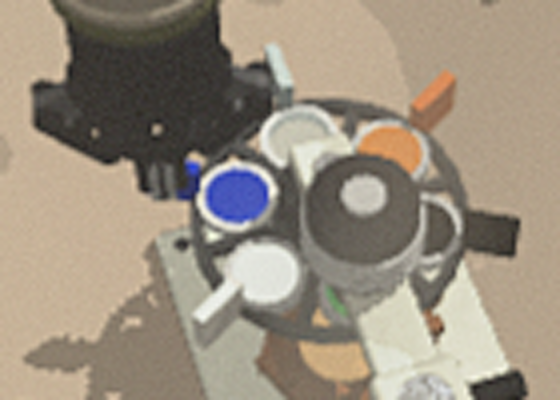

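The fingertip sits between the blue and white tabs, outboard of the glass. I'll lower to 128 mm and sweep.

>>> send_rows(plan=[0, 0, 0, 12, 0, 0, 0, 0, 0, 0, 24, 0, 0, 0, 0, 0, 0, 32, 0, 0, 0, 0, 0, 0, 32, 0, 0, 0])

```text
t: 3.15
ee_pos: [0.5722, -0.0642, 0.1259]
eef_rot: [-179.9, -0.2, 150.0]
ft_force: [0.2, 0.3, -0.1]
width: -0.004
gripper_force: 0.0
```

>>> send_rows(plan=[0, 7, 0, 0, 0, 0, 4, 0, 13, 1, 0, 0, 0, 8, 0, 20, 2, 0, 0, 0, 12, 0, 26, 4, 0, 0, 0, 16, 0, 32, 6, 0, 0, 0, 20, 0, 38, 8, 0, 0, 0, 24, 0, 44, 11, 0, 0, 0, 28, 0, 50, 14, 0, 0, 0, 32, 0, 55, 18, 0, 0, 0, 36, 0, 60, 22, 0, 0, 0, 40])

```text
t: 4.15
ee_pos: [0.5325, -0.0155, 0.1284]
eef_rot: [-180.0, 0.0, 109.8]
ft_force: [0.3, -1.2, 0.6]
width: -0.0
gripper_force: 0.4
```

```bash
cat > look.py <<'E'
from h import *
import sys
f=cam("scene");P=pts(f);hsv=cv2.cvtColor(f["pixels"],cv2.COLOR_BGR2HSV)
o=bot.get_obs();e=o["ee_pos"];print(o["t"],e.round(4),o["eef_rot"].round(1),o["ft_force"].round(1))
d=e[:2]-[.62,.0174];print("finger th",np.degrees(np.arctan2(d[1],d[0]))%360,"r",np.hypot(*d))
for s,f in(("scene",f),("side",cam("side"))):
    P=pts(f);hsv=cv2.cvtColor(f["pixels"],cv2.COLOR_BGR2HSV)
    for c,lo,hi in(("orange",(5,130,90),(20,255,255)),("blue",(110,130,60),(130,255,255)),("green",(45,70,30),(90,255,255))):
        m=cv2.inRange(hsv,lo,hi)>0
        q=P[...,:2]-[.62,.0174];r=np.hypot(q[...,0],q[...,1])
        for nm,k in(("glass",m&(r<.078)&(abs(P[...,2]-.12)<.005)),("tab",m&(r>.078)&(r<.112)&(P[...,2]>.112)&(P[...,2]<.15))):
            if k.sum()>5:
                x=np.nanmedian(P[k],0)-[.62,.0174,0];print(s,c,nm,k.sum(),x.round(3),"ang",np.degrees(np.arctan2(x[1],x[0]))%360)
E
python3 look.py
python3 - <<'E'
from h import *
def T(th,z=.128,r=.094): a=np.radians(th);return (.62+r*np.cos(a),.0174+r*np.sin(a),z,th-90)
rows([T(200)])
E
```

```text
4.2 [ 0.5323 -0.0146  0.1283] [-180.    -0.   109.6] [ 0.6  0.4 -0.2]
finger th 200.03245404080954 r 0.09339100659941257
scene orange glass 75 [0.021 0.055 0.121] ang 68.67479537039519
scene orange tab 52 [0.035 0.088 0.141] ang 68.41745481595798
scene blue glass 135 [-0.054 -0.012  0.121] ang 192.18560772322346
scene green glass 141 [ 0.033 -0.045  0.121] ang 306.407983695935
scene green tab 10 [ 0.056 -0.07   0.143] ang 308.45991394246346
side orange glass 88 [0.018 0.048 0.12 ] ang 69.61388666617789
side orange tab 86 [0.032 0.089 0.134] ang 70.05088244085162
side blue glass 75 [-0.055 -0.008  0.12 ] ang 188.37896004440555
side blue tab 87 [-0.093 -0.011  0.133] ang 186.68143822491692
[0, -1, 0] [0.0, 0.0, -0.0]
```

Turret follows (blue 224° → 190°, finger at 200°). Continue the same arc.

>>> send_rows(plan=[0, 7, 0, 0, 0, 0, 4, 0, 13, 1, 0, 0, 0, 8, 0, 20, 2, 0, 0, 0, 12, 0, 26, 4, 0, 0, 0, 16, 0, 32, 6, 0, 0, 0, 20, 0, 38, 8, 0, 0, 0, 24, 0, 44, 11, 0, 0, 0, 28, 0, 50, 14, 0, 0, 0, 32, 0, 55, 18, 0, 0, 0, 36, 0, 60, 22, 0, 0, 0, 40])

```text
t: 5.25
ee_pos: [0.5328, 0.0481, 0.1283]
eef_rot: [-180.0, 0.0, 70.0]
ft_force: [-1.4, -1.5, 0.4]
width: 0.003
gripper_force: 1.0
```

```bash
python3 look.py
```

```text
5.3 [0.5331 0.049  0.1284] [-180.    -0.    69.7] [-0.6  0.6 -0.2]
finger th 160.0177176652768 r 0.09243282987578698
scene orange glass 55 [0.056 0.031 0.121] ang 28.82000166755958
scene orange tab 80 [0.086 0.043 0.14 ] ang 26.580913495619363
scene blue glass 75 [-0.052  0.028  0.121] ang 152.0240946508468
scene green glass 170 [-0.001 -0.056  0.121] ang 269.2220191140938
scene green tab 120 [ 0.001 -0.096  0.135] ang 270.4281869130759
side orange glass 94 [0.047 0.024 0.12 ] ang 27.096899757062157
side orange tab 90 [0.079 0.046 0.132] ang 30.286848006133017
side blue glass 73 [-0.047  0.029  0.12 ] ang 148.6063771983841
side blue tab 85 [-0.08   0.051  0.136] ang 147.58157643466458
side green glass 16 [-0.001 -0.065  0.12 ] ang 269.270289458589
side green tab 31 [-0.005 -0.091  0.14 ] ang 266.57021993167706
```

>>> send_rows(plan=[0, 5, 0, 0, 0, 0, 3, 0, 10, 1, 0, 0, 0, 6, 0, 15, 1, 0, 0, 0, 9, 0, 20, 2, 0, 0, 0, 12, 0, 24, 3, 0, 0, 0, 15, 0, 29, 5, 0, 0, 0, 18, 0, 34, 6, 0, 0, 0, 21, 0, 38, 8, 0, 0, 0, 24, 0, 43, 10, 0, 0, 0, 27, 0, 47, 13, 0, 0, 0, 30])

```text
t: 6.35
ee_pos: [0.5613, 0.088, 0.1283]
eef_rot: [-180.0, -0.0, 40.1]
ft_force: [0.1, -0.3, -0.3]
width: -0.001
gripper_force: 0.0
```

```bash
python3 look.py
```

```text
6.4 [0.5618 0.0883 0.1284] [180.   -0.   39.9] [-0.6  0.7  0.9]
finger th 129.39159605089498 r 0.0917352500801077
scene orange tab 38 [ 0.102 -0.005  0.142] ang 357.35129401351156
scene blue glass 11 [-0.04   0.043  0.12 ] ang 132.97283441019266
scene green glass 168 [-0.029 -0.049  0.121] ang 239.17783530438064
scene green tab 125 [-0.046 -0.081  0.133] ang 240.28625118736767
side orange glass 60 [ 0.053 -0.     0.12 ] ang 359.8169380673718
side orange tab 81 [ 0.092 -0.004  0.133] ang 357.7315949343883
side blue glass 74 [-0.024  0.047  0.12 ] ang 117.206462852844
side blue tab 49 [-0.044  0.088  0.14 ] ang 116.4601712679646
```

>>> send_rows(plan=[0, 4, 0, 0, 0, 0, 2, 0, 7, 0, 0, 0, 0, 4, 0, 10, 1, 0, 0, 0, 6, 0, 13, 1, 0, 0, 0, 8, 0, 16, 2, 0, 0, 0, 10, 0, 20, 2, 0, 0, 0, 12, 0, 23, 3, 0, 0, 0, 14, 0, 24, 3, 0, 0, 0, 15, 0, 24, 3, 0, 0, 0, 15, 0, 24, 3, 0, 0, 0, 15])

```text
t: 7.45
ee_pos: [0.5812, 0.1011, 0.1283]
eef_rot: [-180.0, 0.0, 25.1]
ft_force: [-0.4, -0.1, -0.1]
width: -0.001
gripper_force: 0.0
```

```bash
python3 look.py
```

```text
7.5 [0.5812 0.1011 0.1282] [-180.     0.    25.1] [ 0.3  0.7 -0.1]
finger th 114.85681603360521 r 0.09228145216415391
scene orange glass 6 [ 0.047 -0.034  0.12 ] ang 323.71063528783884
scene green glass 165 [-0.041 -0.039  0.121] ang 223.85775712142663
scene green tab 122 [-0.067 -0.066  0.134] ang 224.68905445937523
side orange glass 24 [ 0.047 -0.008  0.12 ] ang 350.83625748042164
side orange tab 38 [ 0.089 -0.026  0.122] ang 343.8199135604837
side blue glass 46 [-0.007  0.053  0.12 ] ang 98.0441107510885
side blue tab 30 [-0.022  0.093  0.141] ang 103.14803411568064
side green glass 9 [-0.056 -0.034  0.121] ang 211.56694883367206
side green tab 81 [-0.072 -0.061  0.132] ang 220.43418169935202
```

Green is at 223.9°, exactly where blue clicked before, so amber is in place. Next: back off counter-clockwise, rise, and head for the button.

>>> send_rows(plan=[0, -5, 0, 0, 0, 0, 0, 0, -10, 0, 0, 0, 0, 0, 0, -10, 0, -30, 0, 0, 0, 0, -10, 0, -70, 0, 0, 0, 0, -10, 0, -115, 0, 0, 0, 0, -10, 0, -125, 0, 0, 0, 0, -10, 0, -125, 0, 0, 0])

```text
t: 8.25
ee_pos: [0.5736, 0.097, 0.2565]
eef_rot: [179.9, -0.3, 25.0]
ft_force: [-0.1, 0.1, -0.5]
width: 0.001
gripper_force: 0.0
```

```bash
python3 look.py
python3 - <<'E'
from h import *
o=bot.get_obs();b=(*o["ee_pos"],o["eef_rot"][2])
rows([(.52,.21,.252,b[3]),(.447,.327,.252,b[3]),(.447,.327,.09,b[3])])
f=cam("scene");cv2.imwrite("pics/z3.png",cv2.resize(f["pixels"][120:330,220:440],(629,600),interpolation=cv2.INTER_CUBIC))
E
```

```text
8.3 [0.5725 0.097  0.2538] [ 1.8e+02 -1.0e-01  2.5e+01] [-0.6 -0.1 -0.1]
finger th 120.83133079785124 r 0.09271380445133034
scene green glass 166 [-0.04  -0.039  0.121] ang 224.47164116425685
scene green tab 118 [-0.066 -0.065  0.132] ang 224.50881853720574
side orange glass 23 [ 0.047 -0.007  0.12 ] ang 351.6507309948736
side orange tab 36 [ 0.089 -0.026  0.124] ang 344.02875774420835
side blue glass 68 [-0.013  0.051  0.12 ] ang 104.76335015091931
side blue tab 31 [-0.022  0.093  0.142] ang 103.17850359152177
side green glass 80 [-0.044 -0.033  0.12 ] ang 216.98967676197032
side green tab 73 [-0.071 -0.062  0.132] ang 221.1756671179475
[1, -124, 0] [0.0, 0.0, 0.0]
[-16, -261, 0] [0.0, 0.0, 0.0]
[-16, -261, 162] [0.0, 0.0, 0.0]
```

View pics/z3.png

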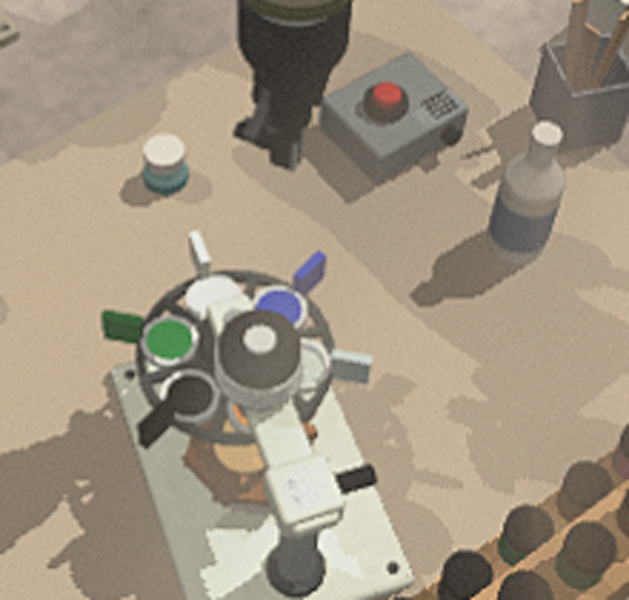

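Picture: amber sits under the head with blue, green and clear in consistent places. The button is at crop (387,97), with the bottle and stick pot nearby. I'll check the gripper-body clearance at the button before descending.

>>> send_rows(plan=[0, 0, -42, 0, 0, 0, 0, 0, 0, -84, 0, 0, 0, 0, 0, 0, -124, 0, 0, 0, 0, 0, -5, -165, 0, 0, 0, 0, 0, -10, -205, 0, 0, 0, 0, 0, -14, -240, 0, 0, 0, 0, 0, -16, -261, 0, 0, 0, 0, 0, -16, -261, 0, 0, 0, 0, 0, -16, -261, 0, 0, 0, 0])

```text
t: 9.3
ee_pos: [0.4466, 0.3264, 0.2513]
eef_rot: [180.0, 0.2, 25.1]
ft_force: [0.2, -0.4, -0.5]
width: 0.003
gripper_force: 0.0
```

Run:
```python
from h import *
o=bot.get_obs();print(o["t"],o["ee_pos"],o["eef_rot"],o["ft_force"])
for n in("scene","side"):
    Q=pts(dict(np.load(f"pics/{n}0.npz"))).reshape(-1,3)
    q=Q[(Q[:,2]>.10)&(Q[:,2]<.2)];d=np.hypot(q[:,0]-.447,q[:,1]-.327)
    k=d<.18
    w=q[k][np.argsort(d[k])[:400]]
    print(n,d[k].min() if k.any() else None,"nearest",w[:3].round(3).tolist())
    for ang in range(0,360,30):
        a=np.degrees(np.arctan2(q[:,1]-.327,q[:,0]-.447))%360
        j=k&(abs(a-ang)<15)
        if j.sum()>5: print(ang,j.sum(),d[j].min().round(3),q[j][:,2].max().round(3))
rows([(.447,.327,.09,o["eef_rot"][2])])
```

```text
9.3 [0.44659208 0.32636603 0.25132111] [1.79955713e+02 1.77745161e-01 2.50943862e+01] [ 0.24219871 -0.35242048 -0.45933412]
scene 0.1528156042024977 nearest [[0.6, 0.333, 0.102], [0.6, 0.329, 0.101], [0.601, 0.338, 0.107]]
0 136 0.153 0.165
60 106 0.169 0.159
side 0.14867134751901342 nearest [[0.595, 0.343, 0.104], [0.595, 0.345, 0.102], [0.597, 0.336, 0.1]]
0 292 0.149 0.164
60 67 0.17 0.159
[1, 0, 161] [0.0, 0.0, 0.0]
```

Clearance is ample. Descend to 80 mm.

>>> send_rows(plan=[0, 0, 0, 40, 0, 0, 0, 0, 0, 0, 80, 0, 0, 0, 0, 0, 0, 120, 0, 0, 0, 0, 0, 0, 150, 0, 0, 0, 0, 0, 0, 165, 0, 0, 0, 0, 0, 0, 171, 0, 0, 0, 0, 0, 0, 171, 0, 0, 0, 0, 0, 0, 171, 0, 0, 0])

```text
t: 10.1
ee_pos: [0.4487, 0.3272, 0.0841]
eef_rot: [-180.0, -0.2, 25.0]
ft_force: [0.2, 0.4, 0.0]
width: 0.001
gripper_force: 0.0
```

>>> send_rows(plan=[0, 0, 0, 3, 0, 0, 0, 0, 0, 0, 6, 0, 0, 0, 0, 0, 0, 8, 0, 0, 0, 0, 0, 0, 8, 0, 0, 0])

```text
t: 10.5
ee_pos: [0.4472, 0.3268, 0.0741]
eef_rot: [180.0, 0.0, 25.0]
ft_force: [-0.1, 0.6, -0.3]
width: 0.0
gripper_force: 0.0
```

Now press gradually.

>>> send_rows(plan=[0, 0, 0, 2, 0, 0, 0, 0, 0, 0, 4, 0, 0, 0, 0, 0, 0, 6, 0, 0, 0, 0, 0, 0, 7, 0, 0, 0, 0, 0, 0, 7, 0, 0, 0, 0, 0, 0, 7, 0, 0, 0])

```text
t: 11.1
ee_pos: [0.4476, 0.3269, 0.0676]
eef_rot: [-180.0, -0.0, 25.0]
ft_force: [-0.4, -0.2, 3.2]
width: 0.002
gripper_force: 2.0
```

>>> send_rows(plan=[0, 0, 0, 1, 0, 0, 0, 0, 0, 0, 2, 0, 0, 0, 0, 0, 0, 2, 0, 0, 0, 0, 0, 0, 2, 0, 0, 0])

```text
t: 11.5
ee_pos: [0.4476, 0.327, 0.066]
eef_rot: [-180.0, -0.0, 25.0]
ft_force: [-2.8, -1.2, 8.4]
width: -0.0
gripper_force: 4.6
```

Bottomed out (8.4 N, z = 66.0 mm). Release and rise.

>>> send_rows(plan=[0, 0, 0, -2, 0, 0, 0, 0, 0, 0, -5, 0, 0, 0, 0, 0, 0, -10, 0, 0, 0, 0, 0, 0, -20, 0, 0, 0, 0, 0, 0, -50, 0, 0, 0, 0, 0, 0, -100, 0, 0, 0, 0, 0, 0, -150, 0, 0, 0, 0, 0, 0, -180, 0, 0, 0, 0, 0, 0, -180, 0, 0, 0, 0, 0, 0, -180, 0, 0, 0])

```text
t: 12.5
ee_pos: [0.4477, 0.3269, 0.2464]
eef_rot: [-180.0, -0.1, 25.0]
ft_force: [-0.2, -0.6, -1.3]
width: 0.001
gripper_force: 0.0
```

```bash
python3 look.py
python3 - <<'E'
from h import *
f=cam("side");P=pts(f);hsv=cv2.cvtColor(f["pixels"],cv2.COLOR_BGR2HSV)
m=cv2.inRange(hsv,(0,180,100),(4,255,255))>0
print("red",m.sum(),np.nanmedian(P[m],0))
cv2.imwrite("pics/z4.png",np.hstack([f["pixels"][100:420,150:400],cam("scene")["pixels"][100:420,150:450]]))
E
```

```text
12.55 [0.447  0.3265 0.2447] [1.8e+02 1.0e-01 2.5e+01] [-0.5  0.1 -1.1]
finger th 119.2351595003342 r 0.35424399334934936
scene orange glass 7 [ 0.046 -0.034  0.121] ang 323.64974311089435
scene green glass 157 [-0.039 -0.039  0.12 ] ang 224.7432582959201
scene green tab 130 [-0.067 -0.066  0.134] ang 224.56919623255249
side orange glass 24 [ 0.047 -0.005  0.121] ang 353.3789850355418
side orange tab 38 [ 0.089 -0.026  0.123] ang 343.8159099461956
side blue glass 72 [-0.014  0.051  0.12 ] ang 105.50697731348569
side blue tab 30 [-0.022  0.094  0.142] ang 102.90028820299878
side green glass 84 [-0.041 -0.036  0.12 ] ang 221.13368868527616
side green tab 76 [-0.072 -0.061  0.133] ang 220.6038000415108
red 105 [0.44610231 0.32894873 0.07123411]
```

View pics/z4.png

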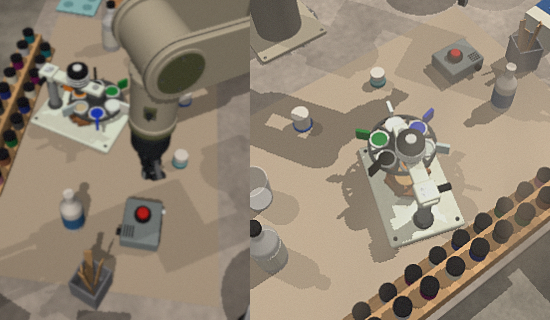

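The picture shows the button up and unmoved (left half, 142,213), amber still under the head, and everything else in place.

```bash
python3 -c "
from workcell import bot;print(bot.close_job())"
```

```text
the job is handed in; nothing more can be done
None
```

I turned the turret two clicks clockwise by its blue tab until amber clicked in under the lamp head, then pressed the start button fully down (8.4 N at the stop) and it came back up; I handed the job in with the other items looking undisturbed in the final images, and no verdict came back.

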